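# Load, lock and start the grooming-tool steriliser

## Robot

A 6-joint arm with a two-finger parallel gripper is mounted at the origin on the work surface. World frame = base frame: x ahead of the robot, y to its left, z up, the work surface at z = 0. Lengths are in m, angles in rad, forces in N, time in s.
With the tool pointing down it reaches from about 0.275 to 0.825 m from the base axis. Payload 4.9 kg.
Tool frame: the origin (TCP) lies at the very end of the fingers, on their centre line; the grasp point (between the pads) lies 19 mm behind it (env.tcp_to_grasp is the z of the grasp point in the tool frame, in m); z points along the fingers, y is the direction in which the jaws open and shut (so a half turn about z gives the same grasp; the last joint's range is limited). The gripper opens to 85 mm and grips with 20 to 120 N. Pads are 22 mm wide; open, the fingers measure 114 mm over their backs; the gripper's body (76 mm by 85 mm) begins 54 mm behind the grasp point. The pads swing forward as they close: fully open they stand 13 mm farther back than shut.
Start: joints at [1.16, 0.326, -0.193, 1.052, 0, 1.437], TCP at [0.15, 0.529, 0.231] pointing down, gripper open.
Joint ranges: [-2.65, 2.65], [-0.97, 1.79], [-1.3, 1.35], [-1.93, 2.1], [-1.47, 1.37], [-3.14, 3.14]. Speed limits (rad/s): [2.57, 2.57, 3.14, 3.14, 3.14, 3.14].

## Interface

Orientations are given as a unit quaternion [w, x, y, z].
In Python, from rig import env, capture, camera_info, cut_out gives the robot as it stands. Calls block until the motion is done:
- env.move_ptp(position, orientation): joint-space move of the TCP to a pose.
- env.line_to(position, rotation=None, v=0.15, threshold=None): straight line of the TCP; rotation=None keeps the orientation; v is the mean speed in m/s. With threshold (N) it stops when the force on the tool has changed by that much, and returns True; else False.
- env.move_j(angles): joint-space move.
- env.move_gripper(opening): opening from 0.0 (shut) to 1.0 (fully open); the grip force is fixed at half the most; returns when the fingers have stopped.
- env.wait(seconds).
- env.solve_ik(position, orientation): joint angles nearest the present ones, or None.
- env.get_obs(): the state.
- capture(name): name is "scene" or "top" or "wrist"; returns the picture (384x512x3 uint8, blue, green, red); there is no depth.
- camera_info(name): a dict with "camera_matrix" (3x3 intrinsics, pixels), "world_from_camera" (4x4, takes a point from camera to world coordinates); the wrist camera has in their place "hand_eye" (4x4, takes a point from camera to tool coordinates, whose origin is the TCP and whose axes are the flange's). Camera axes: x right, y down, z forward; pixel columns grow to the right and rows downward; lengths in m; the calibration is good to about 2 mm. A picture is of the moment at which its call begins: read the wrist's pose just before it. camera_info takes no time and is no camera call.
A pose or a line that the arm cannot do raises env.Unreachable and nothing moves.
- env.hand_in(): hands the job in, once; it reports no verdict.
Trained networks look in the newest picture that a camera, given by its name, has taken for a name from the list of things; names that differ only in an ending like _2 or _b are one class to them, and where a whole thing is asked for, a point or a joint stands for the part that bears it (a point fixed in the world has none). Each returns a list of dicts, best first, with "p" (0 to 1); they miss things now and then, are a little off and sometimes report something else, mostly with a low value. They report only what shows in the picture. A call takes as long as a camera call. They do not tell look-alikes from the thing itself.
- cut_out(camera, thing): "mask" (384x512 bool, what is visible of it) and "rect" ([centre column, centre row, width, height] in pixels, round what is visible of it).
The state is a dict: "time": time; "qpos": joint angles; "qd": joint speeds; "joint_torque": joint torques, N m; "tcp_pos": TCP position; "tool_rot": TCP orientation; "force": force on the tool from outside, world axes, zero at the start; "ft_torque": the same for the moment, N m; "grip_width": opening from 0.0 (shut) to 1.0 (fully open).
Only numpy, scipy, OpenCV 4.12 (cv2) and the standard library are available. Lean on these libraries where they do the work, as an engineer would, in place of code of your own. Each camera call takes 0.05 s, during which the arm holds its last target. There are 200 camera calls.

## Task

Sterilise all the razors and nail brushes that lie on the worktop: swing the steriliser's lock lever out to free the drawer, pull the drawer fully open, and press each tool, head to the back, down into a pair of spring clips of its own until it snaps fully home. Then push the drawer shut, swing the lever back to lock it, and only then press the start switch until it clicks and stays in. Leave everything else on the worktop where it stands.

Things in the scene. Friction and masses are not known exactly. Their poses are not given: they have to be found in the camera images.
- steriliser: Fixed white drawer-type UV steriliser, 270 mm wide (y), 240 deep (x), 115 high. Origin under the middle of its front face; x points to its back, y to its left, z up. Start switch on top at the front right, lock lever at the left front corner, drawer in front
- drawer (a joint): How far the drawer is pulled out towards the robot (minus x of the steriliser): 0 closed, 0.175 fully open, about 2 N of friction; held shut while the lever is locked. Its front is 236 mm wide with its top edge at 100 mm, flush with the cabinet's sides when closed; the cabinet's top begins 14 mm behind it. Low side walls at 116 mm either side of the middle, tops at 45 mm
- drawer_handle (a point): Middle of the drawer's steel bar handle: bar 10 mm thick, 100 mm long, along y, 88 mm above the worktop, its axis 45 mm in front of the drawer's face (40 mm clear behind the bar)
- lock_lever (a joint): Angle of the cam lever that locks the drawer: 0 locked (handle pointing straight out in front, towards the robot), 1.57 free (swung clockwise seen from above, out to the steriliser's left). Over-centre spring: it rests at either end, takes about 4 N at the tip to swing, and snaps over past half way; it cannot be locked while the drawer stands open
- lever_pivot (a point): On the lever's vertical axis (fixed to the steriliser) at mid-height of the lever handle, 132 mm above the worktop, 11 mm left of the cabinet's side
- lever_tip (a point): Point on the black lever handle 54 mm from its axis, mid-height. The handle is a bar 12 mm wide and 20 mm tall (122 to 142 mm above the worktop), ending 62 mm from the axis; nothing is near it but the cabinet's top edge at 115 mm
- start (a joint): Travel of the latching start switch: 0 out, 0.006 in. Pushed straight down it resists with about 7 N, gives way by half travel, snaps in and stays in
- start_top (a point): Centre of the top of the start switch: black round cap 26 mm in diameter, standing 14 mm above the cabinet top when out, 8 mm when in
- clip0 (a point): First pair of spring clips from the steriliser's right (-y); pairs are 46 mm apart. The point, moving with the drawer, is where a snapped-in handle has its middle, on its axis; x along the handle, to the back. The two clips, 12 mm long, are 28 mm before and behind it on rails with tops 8 mm below it; between the rails 44 mm are free for fingers, to 34 mm below it
- clip1 (a point): Second pair, made as the first. Sprung jaws: 11 mm gap 7 mm above the point, flared lips above that, up to 17 mm above it and 33 mm wide. A handle resting unsnapped on the jaws lies about 14 mm too high; pressed straight down at its middle it resists with a peak of about 7 to 12 N, then snaps home
- clip2 (a point): Third pair, made as the first
- clip3 (a point): Fourth pair, made as the first
- clip4 (a point): Fifth pair, the leftmost (+y), made as the first; 22 mm from the drawer's side wall
- razor_a: Plain steel safety razor, all metal. Round handle 16 mm in diameter and 100 mm long; T-shaped head 42 mm across, 22 mm long and 16 mm thick, its far end 77 mm from the origin. Origin on the handle's axis at mid-handle; x runs along the handle towards the head. It starts lying on the worktop (origin 8 mm up), head roughly away from the robot. About 70 g. May be absent
- razor_b: Plain steel safety razor, all metal. Round handle 16 mm in diameter and 100 mm long; T-shaped head 42 mm across, 22 mm long and 16 mm thick, its far end 77 mm from the origin. Origin on the handle's axis at mid-handle; x runs along the handle towards the head. It starts lying on the worktop (origin 8 mm up), head roughly away from the robot. About 70 g. May be absent
- brush_a: Plain white plastic nail brush. Round handle 16 mm in diameter and 100 mm long; flat bristle head 30 mm across, 32 mm long and 16 mm thick, its far end 82 mm from the origin. Origin on the handle's axis at mid-handle; x runs along the handle towards the head. It starts lying on the worktop (origin 8 mm up), head roughly away from the robot. About 70 g. May be absent
- brush_b: Plain white plastic nail brush. Round handle 16 mm in diameter and 100 mm long; flat bristle head 30 mm across, 32 mm long and 16 mm thick, its far end 82 mm from the origin. Origin on the handle's axis at mid-handle; x runs along the handle towards the head. It starts lying on the worktop (origin 8 mm up), head roughly away from the robot. About 70 g. May be absent
- razor_c: Plain steel safety razor, all metal. Round handle 16 mm in diameter and 100 mm long; T-shaped head 42 mm across, 22 mm long and 16 mm thick, its far end 77 mm from the origin. Origin on the handle's axis at mid-handle; x runs along the handle towards the head. It starts lying on the worktop (origin 8 mm up), head roughly away from the robot. About 70 g. May be absent
- cream_jar: Bystander: glass jar with a black lid, 72 mm in diameter, 85 high; origin under its centre
- soap_pump: Bystander: white ceramic soap dispenser, 68 mm in diameter, 178 high; origin under its centre
- soap_dish: Bystander: white dish with a bar of soap, 85 x 60 x 34 mm; origin under its centre
- tin: Bystander: flat round aluminium tin, 52 mm in diameter, 22 high; origin under its centre
- tumbler: Bystander: white tumbler with two toothbrushes, 72 mm in diameter, 190 high; origin under its centre
- hair_clipper: Bystander: black hair clipper, 175 x 42 x 36 mm; origin under the middle of its body
Things that resemble listed ones, but are neither listed nor needed, are in the scene too. What is shaped like the razor_b but green is not meant.

How it is judged:
By the outcome, as a careful person would: the job done as asked, in the order asked, and still so for the second after the job is handed in, with the robot touching nothing.
Of razor_a, razor_b, brush_a, brush_b, razor_c only 3 to 5 are there at a start; the rules pass over those that are not, and their reading is None.
At some moment in a run one of razor_a, razor_b, brush_a, brush_b, razor_c may be knocked a few centimetres aside while the robot is not near it.
Once in a run the grip may slacken for a moment while it holds something.
It also fails if it takes over 210 s, if anything falls off the work surface, if the arm or the gripper's body presses on something with over 40 N, if the wrist force passes 120 N, or if a joint passes its speed limit or range.

## Working session

There is one attempt and no reset: what is moved stays moved. The work goes in short steps, each a Python script; the robot and the scene stay as the last script left them, time stands still between calls to the robot, and variables do not carry over. Pictures are saved under pics/ and viewed, about 12 in all and at most 16, crops included, and the job is handed in when it is done.

```bash
ls; mkdir -p pics
python3 - <<'E'
from rig import env,capture,camera_info,cut_out
import cv2,numpy as np
for n in ("scene","top"):
    cv2.imwrite(f"pics/{n}0.png",capture(n))
    i=camera_info(n);print(n,np.round(i["camera_matrix"],1).tolist(),np.round(i["world_from_camera"],3).tolist())
    for t in ("steriliser","razor_a","brush_a","drawer_handle","lock_lever","start","clip0"):
        print(t,[(round(d["p"],2),np.round(d["rect"]).tolist()) for d in cut_out(n,t)])
print(np.round(camera_info("wrist")["hand_eye"],3).tolist(),np.round(camera_info("wrist")["camera_matrix"],1).tolist())
print(env.get_obs(),env.tcp_to_grasp)
E
```

```text
pics
scene [[439.4, 0.0, 268.7], [0.0, 439.4, 179.2], [0.0, 0.0, 1.0]] [[0.739, 0.352, -0.574, 1.376], [0.673, -0.388, 0.63, -0.942], [-0.001, -0.852, -0.524, 0.913], [0.0, 0.0, 0.0, 1.0]]
steriliser [(0.8, [334.0, 220.0, 113.0, 111.0]), (0.16, [236.0, 290.0, 17.0, 17.0])]
razor_a [(0.69, [228.0, 256.0, 44.0, 19.0]), (0.61, [299.0, 165.0, 26.0, 10.0]), (0.49, [278.0, 150.0, 12.0, 13.0])]
brush_a [(0.68, [347.0, 179.0, 20.0, 10.0])]
drawer_handle [(0.53, [299.0, 197.0, 27.0, 20.0])]
lock_lever [(0.72, [300.0, 196.0, 28.0, 14.0])]
start [(0.54, [302.0, 208.0, 6.0, 5.0])]
clip0 [(0.19, [346.0, 179.0, 20.0, 6.0])]
top [[435.6, 0.0, 254.9], [0.0, 435.6, 193.8], [0.0, 0.0, 1.0]] [[-0.027, -0.998, 0.06, 0.416], [-1.0, 0.027, -0.0, 0.026], [-0.001, -0.06, -0.998, 1.414], [0.0, 0.0, 0.0, 1.0]]
steriliser [(0.86, [244.0, 113.0, 100.0, 98.0])]
razor_a [(0.84, [151.0, 283.0, 30.0, 40.0]), (0.63, [261.0, 239.0, 37.0, 30.0]), (0.6, [342.0, 162.0, 19.0, 38.0]), (0.53, [159.0, 228.0, 21.0, 42.0]), (0.53, [204.0, 247.0, 44.0, 19.0])]
brush_a [(0.47, [149.0, 174.0, 10.0, 40.0])]
drawer_handle [(0.91, 
[... 406 characters left out ...]
'time': 0.8, 'qpos': array([ 1.15980291e+00,  3.26152482e-01, -1.92571380e-01,  1.05200653e+00,
        2.83787918e-05,  1.43662659e+00]), 'qd': array([-2.58675962e-04, -1.56913471e-04, -6.20877468e-04, -6.55217913e-04,
       -4.96784294e-05,  9.26671856e-04]), 'joint_torque': array([ 1.53286412e-03, -4.43274486e+01,  2.62745851e+01,  7.79279617e-04,
       -6.08995674e-05, -1.38084658e-06]), 'tcp_pos': array([0.15029443, 0.52910261, 0.23131762]), 'tool_rot': array([-4.78996198e-06,  1.37970318e-01,  9.90436363e-01,  3.55706624e-05]), 'force': array([ 0.18038681, -0.50734951,  0.71707256]), 'ft_torque': array([-0.03961051, -0.03793199,  0.00857347]), 'grip_width': 1.003588123927698} -0.0187
```

Run:
```python
import cv2
a=cv2.imread("pics/top0.png")[40:340,70:440]
cv2.imwrite("pics/top0c.png",cv2.resize(a,None,fx=2.1,fy=2,interpolation=2) if 0 else cv2.resize(a,(740,600),interpolation=cv2.INTER_CUBIC))
cv2.imwrite("pics/scene0c.png",cv2.resize(cv2.imread("pics/scene0.png"),(800,600),interpolation=2))
```

```text
(no output)
```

View pics/top0c.png

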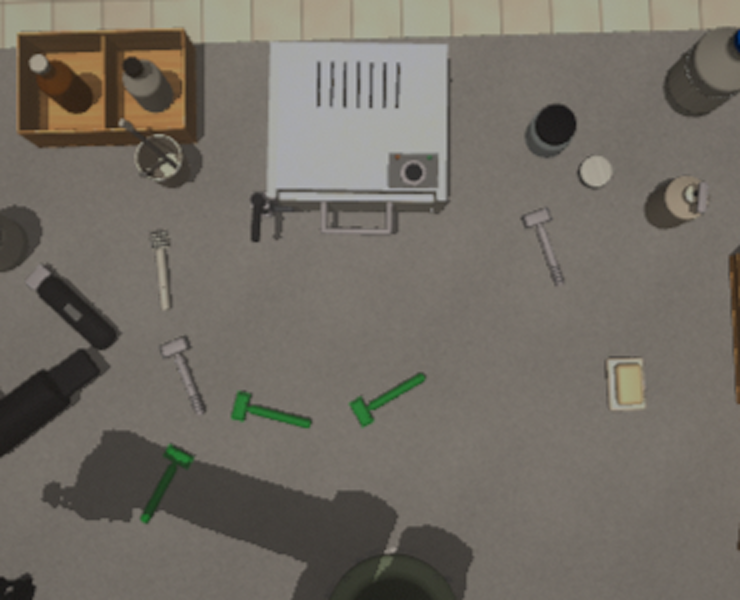

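View pics/scene0c.png

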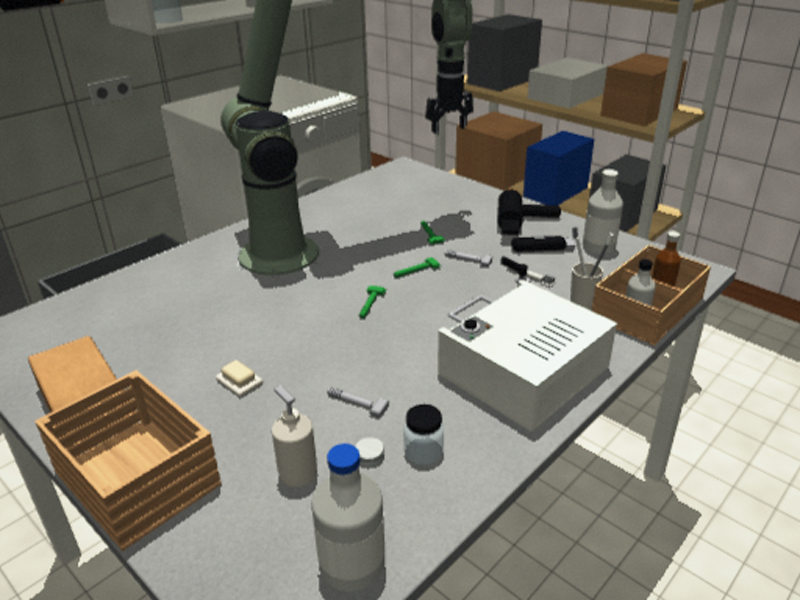

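Top crop (2x): steel razors sit at about (185,378) and (545,248), and a white brush at (163,270). The green razors are decoys. The steriliser front is at row ~200 and the lever at (257,217), pointing at the robot. I'll compute positions and take a closer wrist view.

```bash
cat > h.py <<'E'
from rig import env,capture,camera_info,cut_out
import cv2,numpy as np
from scipy.spatial.transform import Rotation as R
def quat(a): return np.array([0,np.cos(a/2),np.sin(a/2),0])   # tool down, tool x at yaw a
def cam(name):
    i=camera_info(name); K=np.array(i["camera_matrix"])
    if name!="wrist": return K,np.array(i["world_from_camera"])
    o=env.get_obs(); T=np.eye(4); q=o["tool_rot"]
    T[:3,:3]=R.from_quat([q[1],q[2],q[3],q[0]]).as_matrix(); T[:3,3]=o["tcp_pos"]
    return K,T@np.array(i["hand_eye"])
def px2w(c,uv,z):
    K,T=c; uv=np.atleast_2d(np.asarray(uv,float))
    d=np.c_[uv,np.ones(len(uv))]@np.linalg.inv(K).T@T[:3,:3].T
    return (T[:3,3]+d*((z-T[2,3])/d[:,2])[:,None])
def w2px(c,P):
    K,T=c; p=(np.atleast_2d(P)-T[:3,3])@T[:3,:3]; p=p@K.T
    return p[:,:2]/p[:,2:]
def snap(name,file):
    c=cam(name); im=capture(name); cv2.imwrite(f"pics/{file}.png",im)
    np.savez(f"pics/{file}.npz",K=c[0],T=c[1]); return c,im
def ld(file):
    d=np.load(f"pics/{file}.npz"); return d["K"],d["T"]
def st(m=""):
    o=env.get_obs(); print(m,"t%.1f"%o["time"],np.round(o["tcp_pos"],4),"F",np.round(o["force"],1),"g%.3f"%o["grip_width"])
def axis_of(mask):
    ys,xs=np.nonzero(mask); return np.c_[xs,ys].astype(float)
E
python3 - <<'E'
from h import *
c=cam("top"); f=lambda p,z:np.round(px2w(c,np.array(p)/2.+[70,40],z),3).tolist()
print("cab top corners FL FR BL BR",f([[267,190],[448,190],[270,43],[448,43]],.115))
print("drawer top edge",f([[268,200],[448,201]],.1)); print("handle",f([[322,233],[391,234]],.088))
print("switch",f([[413,173]],.125),"lever piv,tip",f([[258,200],[256,240]],.132))
for n,p in dict(brush=[[160,235],[166,308]],razL=[[173,345],[202,412]],razR=[[536,214],[560,283]]).items(): print(n,f(p,.008))
print("tumbler",f([[160,160]],.1))
# view pose
for P in ([.42,.03,.42],[.42,.1,.36]):
    print(env.solve_ik(P,quat(np.pi)))
E
```

```text
cab top corners FL FR BL BR [[0.676, 0.175, 0.115], [0.668, -0.097, 0.115], [0.902, 0.166, 0.115], [0.894, -0.105, 0.115]]
drawer top edge [[0.664, 0.176, 0.1], [0.655, -0.098, 0.1]]
handle [[0.613, 0.096, 0.088], [0.608, -0.01, 0.088]]
switch [[0.694, -0.045, 0.125]] lever piv,tip [[0.658, 0.187, 0.132], [0.598, 0.191, 0.132]]
brush [[0.628, 0.363, 0.008], [0.509, 0.355, 0.008]]
razL [[0.449, 0.345, 0.008], [0.34, 0.299, 0.008]]
razR [[0.646, -0.249, 0.008], [0.532, -0.284, 0.008]]
tumbler [[0.73, 0.34, 0.1]]
[-0.10438782  0.02159    -0.09025706  1.45894927  0.         -0.10438782]
[ 0.0624338   0.04411474 -0.21535846  1.31132312  0.          0.0624338 ]
```

Run:
```python
from h import *
env.move_ptp([.45,.06,.36],quat(np.pi)); st()
c,im=snap("wrist","w1")
for t in ("drawer_handle","lock_lever","start"):
    print(t,[(round(d["p"],2),np.round(d["rect"]).tolist()) for d in cut_out("wrist",t)])
cv2.imwrite("pics/w1v.png",cv2.resize(im,(800,600),interpolation=2))
c,im=snap("top","top1"); cv2.imwrite("pics/top1v.png",im[150:384])
```

```text
t2.9 [0.4499 0.0606 0.3598] F [-0.6  0.3 -0.3] g1.003
drawer_handle [(0.73, [241.0, 283.0, 152.0, 40.0]), (0.54, [177.0, 330.0, 21.0, 22.0])]
lock_lever [(0.58, [330.0, 297.0, 48.0, 44.0])]
start [(0.58, [176.0, 329.0, 20.0, 24.0])]
```

View pics/w1v.png

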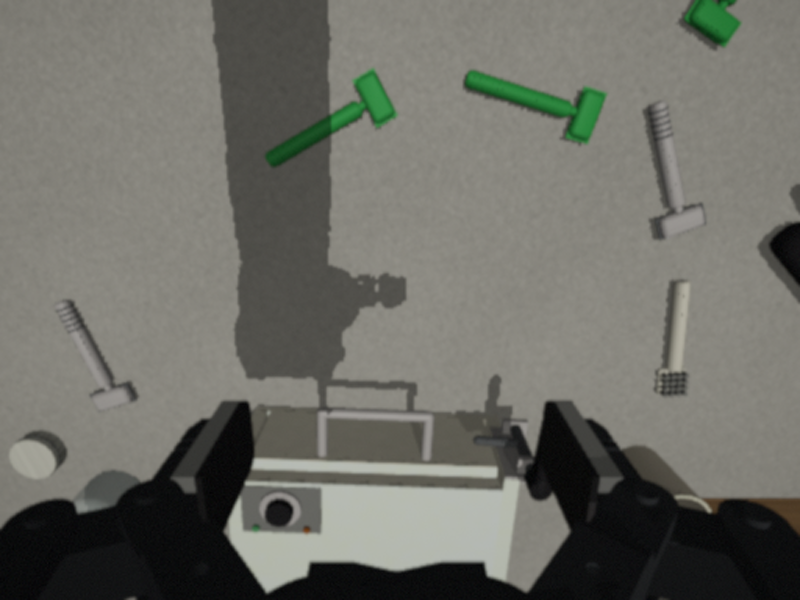

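View pics/top1v.png

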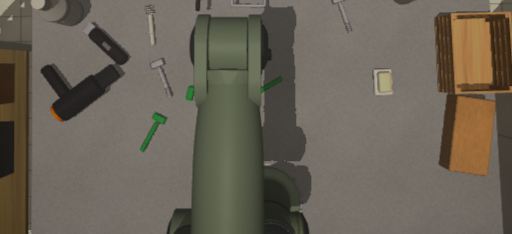

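The wrist view shows the same three tools and three green decoys. Handle bar runs (320,412)–(432,418), the switch is at (279,512), and the lever runs from (515,430) to ~(540,490). Next I'll refine these and free the lever.

Run:
```python
from h import *
c=ld("w1"); f=lambda p,z:np.round(px2w(c,np.array(p)/1.5625,z),3).tolist()
print("handle",f([[322,414],[432,419]],.088),"switch",f([[279,512]],.129))
print("lever",f([[513,432],[540,490]],.142),"drawer top front",f([[254,460],[497,470]],.1),"cab",f([[245,481],[518,487]],.115))
print("razR",f([[67,305],[108,390]],.008),"razL",f([[658,110],[681,212]],.008),"brush",f([[683,283],[674,372]],.008))
# steriliser from model: project top-view estimate
psi=-.033;o=np.array([.6605,.0385])
Rz=np.array([[np.cos(psi),-np.sin(psi)],[np.sin(psi),np.cos(psi)]])
P=lambda x,y,z:np.r_[o+Rz@[x,y],z]
pts=dict(hL=P(-.045,.05,.088),hR=P(-.045,-.05,.088),piv=P(.0,.146,.142),tip=P(-.062,.146,.142),eL=P(0,.118,.1),eR=P(0,-.118,.1),cL=P(.014,.135,.115),cR=P(.014,-.135,.115))
for k,v in pts.items(): print(k,np.round(v,3),"w1",np.round(w2px(c,v)[0]*1.5625),"top",np.round((w2px(cam("top"),v)[0]-[70,40])*2))
```

```text
handle [[0.613, -0.008, 0.088], [0.618, 0.095, 0.088]] switch [[0.69, -0.045, 0.129]]
lever [[0.598, 0.158, 0.142], [0.655, 0.185, 0.142]] drawer top front [[0.655, -0.073, 0.1], [0.666, 0.157, 0.1]] cab [[0.667, -0.078, 0.115], [0.674, 0.174, 0.115]]
razR [[0.532, -0.281, 0.008], [0.631, -0.256, 0.008]] razL [[0.342, 0.302, 0.008], [0.435, 0.34, 0.008]] brush [[0.508, 0.355, 0.008], [0.608, 0.363, 0.008]]
hL [0.617 0.09  0.088] w1 [427. 418.] top [326. 230.]
hR [ 0.614 -0.01   0.088] w1 [320. 415.] top [391. 230.]
piv [0.665 0.184 0.142] w1 [538. 500.] top [259. 194.]
tip [0.603 0.186 0.142] w1 [547. 438.] top [258. 236.]
eL [0.664 0.156 0.1  ] w1 [496. 468.] top [281. 199.]
eR [ 0.657 -0.079  0.1  ] w1 [247. 461.] top [436. 200.]
cL [0.679 0.173 0.115] w1 [516. 492.] top [269. 188.]
cR [ 0.67  -0.097  0.115] w1 [225. 483.] top [448. 189.]
```

Run:
```python
from h import *
a=cv2.imread("pics/w1.png")[255:330,290:380]; b=cv2.imread("pics/top0.png")[125:175,185:245]
a=cv2.resize(a,(480,400),interpolation=2); b=cv2.resize(b,(320,400)[0:1]+(267,),interpolation=2)
o=np.zeros((400,800,3),np.uint8); o[:,:480]=a; o[:267,480:]=b
cv2.imwrite("pics/lev.png",cv2.convertScaleAbs(o,alpha=1.8))
```

```text
(no output)
```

View pics/lev.png

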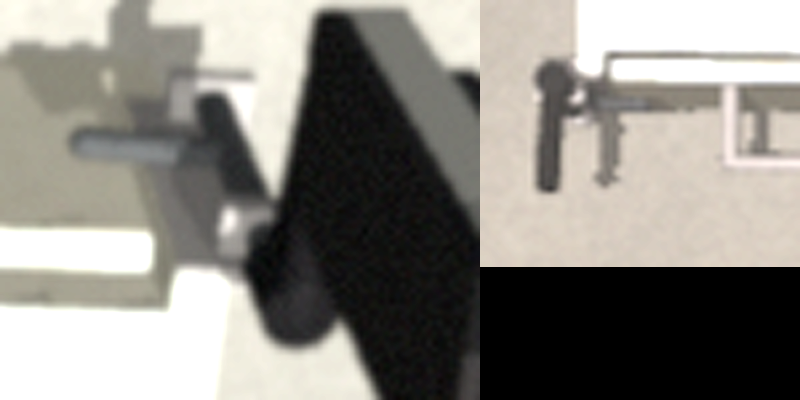

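The hub is near (.657,.186) and the lever points at -x. A latch bolt sits lower down, so I'll stay above z 0.12.

```bash
cat >> h.py <<'E'
psi=-.04; o0=np.array([.658,.040]); piv=np.array([.657,.186])
def rot(a): return np.array([[np.cos(a),-np.sin(a)],[np.sin(a),np.cos(a)]])
def S(x,y,z): return np.r_[o0+rot(psi)@[x,y],z]   # steriliser frame -> world
def lev(th,d,z,r=.045):   # fingers beside lever; d<0: other side
    u=rot(psi-th)@[-1,0]; n=rot(-np.pi/2)@u
    return np.r_[piv+r*u-d*n,z],quat(np.pi+psi-th)
E
python3 - <<'E'
from h import *
env.move_gripper(0.); p,q=lev(0,.042,.2); env.move_ptp(p,q); st()
p,q=lev(0,.042,.121); env.line_to(p,v=.1)
for th in (0,.25,.5,.75,1.0,1.2,1.4,1.55):
    p,q=lev(th,.022 if th<1.5 else .02,.121); env.line_to(p,q,v=.08); st(th)
p,q=lev(1.5,.05,.121); env.line_to(p,q)
p,q=lev(1.5,.05,.25); env.line_to(p,q,v=.2)
env.move_ptp([.42,.13,.33],quat(np.pi)); st()
c,im=snap("wrist","w2"); cv2.imwrite("pics/w2v.png",im)
E
```

```text
t4.8 [0.6103 0.1455 0.201 ] F [-0.4  0.   0.8] g0.001
0 t6.2 [0.6112 0.1667 0.1212] F [ 0.2 -0.   0.4] g-0.004
0.25 t6.6 [0.6076 0.1775 0.121 ] F [-0.   0.8  0.1] g0.001
0.5 t7.0 [0.6071 0.1905 0.121 ] F [-1.   0.8  0.7] g-0.002
0.75 t7.4 [0.6097 0.2028 0.1209] F [-0.4 -0.1  0.4] g-0.002
1.0 t7.8 [0.6153 0.2137 0.1209] F [-0.  -0.2 -0.1] g-0.001
1.2 t8.1 [0.6215 0.2213 0.121 ] F [-0.3  0.3  0.1] g-0.000
1.4 t8.5 [0.6291 0.2275 0.1209] F [-0.3 -0.2  0. ] g0.000
1.55 t8.8 [0.6376 0.2311 0.1209] F [ 0.2  1.  -0.2] g-0.001
 t11.4 [0.4201 0.1301 0.3295] F [-0.1  0.3 -0.7] g-0.001
```

View pics/w2v.png

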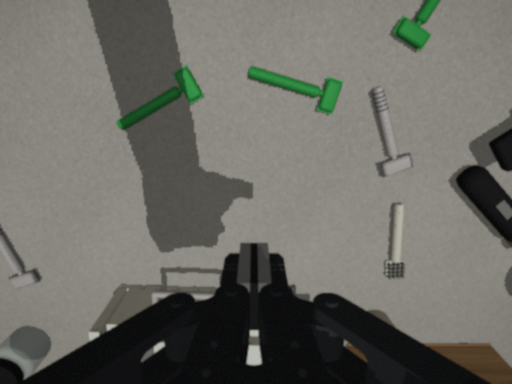

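The gripper hides the lever in this view and I saw no contact force. I'll step aside and check from the top.

Run:
```python
from h import *
env.move_ptp([.40,-.15,.3],quat(np.pi)); st()
c,im=snap("top","t2"); print([(round(d["p"],2),d["rect"]) for d in cut_out("top","lock_lever")])
cv2.imwrite("pics/t2v.png",cv2.resize(im[60:260,130:370],(720,600),interpolation=2))
```

```text
t12.5 [ 0.4003 -0.1494  0.3   ] F [ 0.   0.2 -0.6] g0.001
[(0.53, [191.6, 147.5, 28.7, 19.2])]
```

View pics/t2v.png

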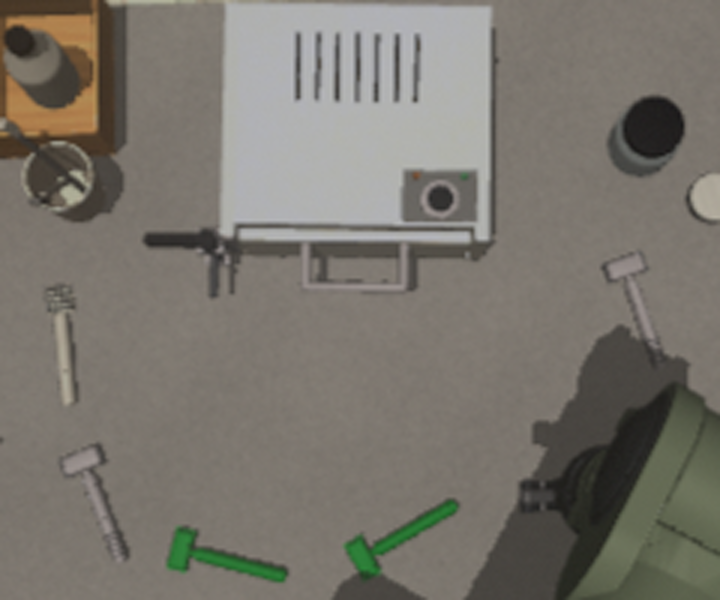

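The lever is free: it points left at (148–210,240). Now pulling the drawer.

Run:
```python
from h import *
q=quat(np.pi/2+psi); env.move_gripper(.42)
env.move_ptp(S(-.045,0,.2),q); env.line_to(S(-.045,0,.068),v=.12,threshold=15); st("down")
env.move_gripper(0.); st("grip")
for d in (.05,.10,.15,.178):
    print(env.line_to(S(-.045-d,0,.068),v=.09,threshold=25)); st(d)
env.move_gripper(.42); st(); env.line_to(S(-.045-.176,0,.25),v=.2)
env.move_ptp([.34,.04,.40],quat(np.pi)); st()
c,im=snap("wrist","w3"); cv2.imwrite("pics/w3v.png",cv2.resize(im,(800,600),interpolation=2))
```

```text
down t16.1 [0.6137 0.0418 0.0688] F [0.6 0.1 1. ] g0.418
grip t16.5 [0.6138 0.0418 0.0689] F [-1.2 -0.2  4.7] g0.093
False
0.05 t17.2 [0.5625 0.0439 0.0689] F [-1.2  0.5  8.8] g0.093
False
0.1 t17.9 [0.5123 0.046  0.0688] F [-1.8  0.7  9.9] g0.093
False
0.15 t18.6 [0.4622 0.0481 0.0688] F [-0.7  1.6 13. ] g0.093
True
0.178 t19.0 [0.4395 0.049  0.0689] F [ 2.7  0.1 -1.3] g0.090
 t19.4 [0.4404 0.049  0.0692] F [0.4 0.6 0.7] g0.427
 t21.9 [0.34   0.04   0.3994] F [-0.4  0.1  0.3] g0.418
```

View pics/w3v.png

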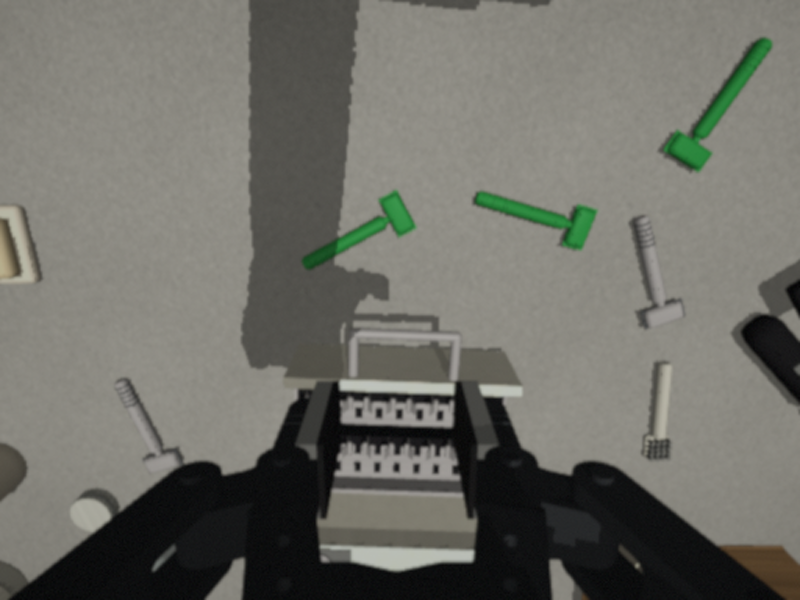

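Run:
```python
from h import *
env.move_ptp([.58,.04,.33],quat(np.pi)); c,im=snap("wrist","w4"); 
env.line_to([.55,.04,.27],v=.2); c2,im2=snap("wrist","w5"); st()
o=np.zeros((600,800,3),np.uint8); o[:300,:]=cv2.resize(im[:192],(800,300),interpolation=2); o[300:]=cv2.resize(im2[:192],(800,300),interpolation=2)
cv2.imwrite("pics/w45v.png",cv2.convertScaleAbs(o,alpha=1.3))
```

```text
t23.5 [0.551  0.0399 0.2722] F [-1.   0.   0.7] g0.421
```

View pics/w45v.png

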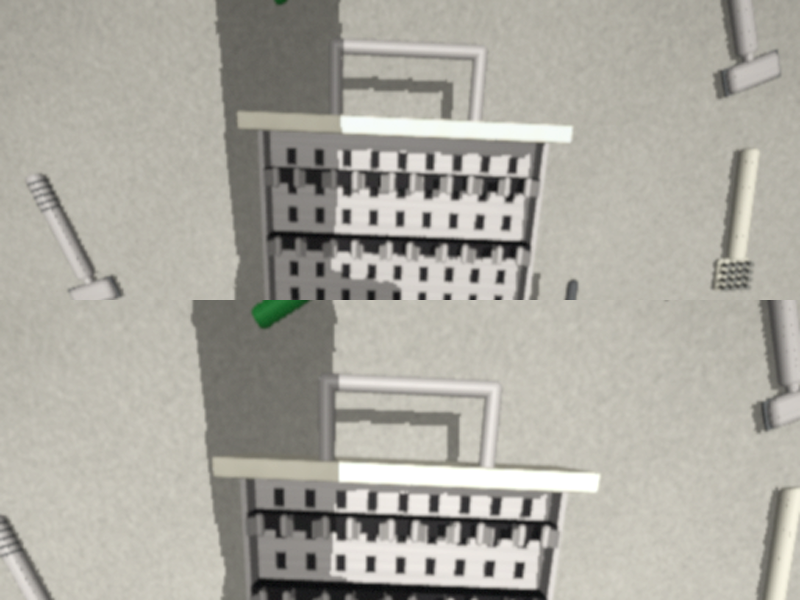

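Run:
```python
from h import *
im=cv2.imread("pics/w4.png")[65:195,155:360]
cv2.imwrite("pics/w4c.png",cv2.convertScaleAbs(cv2.resize(im,(800,507),interpolation=2),alpha=1.3))
c=ld("w4")
g=lambda p,z:np.round(px2w(c,np.array(p)/1.5625,z),4).tolist()
print("handle",g([[338,48],[484,52]],.088),"drawer top",g([[238,120],[572,134]],.1), "walls",g([[266,200],[535,208]],.045))
```

```text
handle [[0.4377, -0.0, 0.088], [0.4401, 0.1011, 0.088]] drawer top [[0.4849, -0.0702, 0.1], [0.4939, 0.1641, 0.1]] walls [[0.5463, -0.0692, 0.045], [0.5527, 0.1577, 0.045]]
```

View pics/w4c.png

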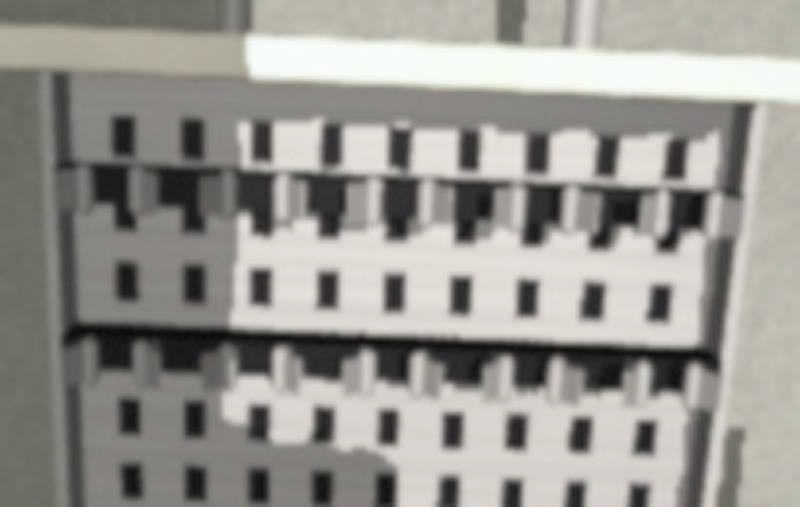

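Clips read as five empty pairs. From their pitch and perspective, the clip centre is near (.556,.044), with z about .05 to be felt by force. Next, the first pick: the right-hand razor.

```bash
cat >> h.py <<'E'
CX=-.102
def clip(i): return S(CX,(i-2)*.046,0)
def measure(kind,xy,tag):
    "wrist close-up; returns origin xy, yaw"
    x,y=xy; env.move_ptp([x+.03,y,.28],quat(np.pi)); env.wait(.2); c,im=snap("wrist",tag)
    t=w2px(c,[x,y,.008])[0]; best=None
    for d in cut_out("wrist",kind):
        P=axis_of(d["mask"])
        if len(P)<50: continue
        W=px2w(c,P,.008)[:,:2]; e=np.linalg.norm(W.mean(0)-[x,y])
        if best is None or e<best[0]: best=(e,W,d,np.median(im[d["mask"]],0))
    if best is None: print("none"); return None
    e,W,d,col=best; m=W.mean(0); _,_,v=np.linalg.svd(W-m,full_matrices=False); v=v[0]*np.sign(v[0][0])
    # refine: handle mask only (tail 85 mm), axis by robust line fit
    s=(W-m)@v; lo,hi=np.percentile(s,[.3,99.7]); H=W[s<lo+.085]
    l=cv2.fitLine(H.astype(np.float32),cv2.DIST_HUBER,0,.001,.001).ravel(); v=l[:2]*np.sign(l[0]); m=l[2:]
    s=(W-m)@v; lo,hi=np.percentile(s,[.3,99.7]); L=.127 if "razor" in kind else .132
    org=m+v*((lo+.05)+(hi-(L-.05)))/2; a=np.arctan2(v[1],v[0])
    print(kind,"p%.2f"%d["p"],"org",np.round(org,4),"yaw %.3f"%a,"len %.4f"%(hi-lo),"col",col,"dist %.3f"%e); return org,a
def grab(org,a):
    env.move_gripper(.55); q=quat(np.pi+a)
    env.move_ptp(np.r_[org,.10],q); env.line_to(np.r_[org,.003],v=.12,threshold=15); st("low")
    env.move_gripper(0.); st("grip"); env.line_to(np.r_[org,.16],v=.15); st("lift")
E
python3 - <<'E'
from h import *
r=measure("razor_a",[.585,-.267],"mR")
if r and abs(r[0][0]-.585)<.05: grab(*r)
E
```

```text
razor_a p0.93 org [ 0.5765 -0.2716] yaw 0.312 len 0.1287 col [ 96.  99. 101.] dist 0.013
low t27.0 [ 0.5773 -0.2721  0.0039] F [-0.2  0.6  0.2] g0.548
grip t27.4 [ 0.5771 -0.2721  0.0041] F [-1.1 -0.3  6.4] g0.161
lift t28.6 [ 0.5758 -0.2712  0.1588] F [0.  0.2 0.1] g0.156
```

```bash
cat >> h.py <<'E'
def place(i):
    q=quat(np.pi+psi); P=clip(i)
    env.move_ptp(P+[0,0,.17],q); env.wait(.2); st("over")
    if env.get_obs()["grip_width"]<.12: print("LOST"); return
    env.line_to(P+[0,0,.085],v=.15)
    print(env.line_to(P+[0,0,.030],v=.03,threshold=6)); st("touch")
    print(env.line_to(P+[0,0,.030],v=.03,threshold=22)); st("seated")
def release(i):
    q=quat(np.pi+psi); P=clip(i)
    env.move_gripper(.36); z=env.get_obs()["tcp_pos"][2]
    env.line_to(P+[0,0,z+.06],v=.1)
def press(i):
    P=clip(i); env.move_gripper(0.); print(env.line_to(P+[0,0,.035],v=.04,threshold=18)); st("press%d"%i); env.line_to(P+[0,0,.16],v=.15)
E
python3 - <<'E'
from h import *
place(1)
E
```

```text
over t29.8 [ 0.5545 -0.0031  0.1698] F [ 0.  -0.1 -1.3] g0.159
True
touch t31.4 [ 0.5543 -0.0026  0.0633] F [ 0.3 -0.7 -0.2] g0.156
True
seated t32.1 [ 0.5563 -0.0025  0.051 ] F [0.6 0.9 6.2] g0.154
```

Run:
```python
from h import *
release(1); press(1)
env.move_ptp([.6,.03,.30],quat(np.pi)); c,im=snap("wrist","w6"); st()
a=im[40:240,130:380]; cv2.imwrite("pics/w6v.png",cv2.convertScaleAbs(cv2.resize(a,(750,600),interpolation=2),alpha=1.3))
```

```text
True
press1 t34.7 [ 0.5559 -0.002   0.0628] F [ 1.4 -0.5  5.4] g-0.000
 t36.2 [0.599 0.03  0.298] F [-0.3 -0.6 -0.5] g0.001
```

View pics/w6v.png

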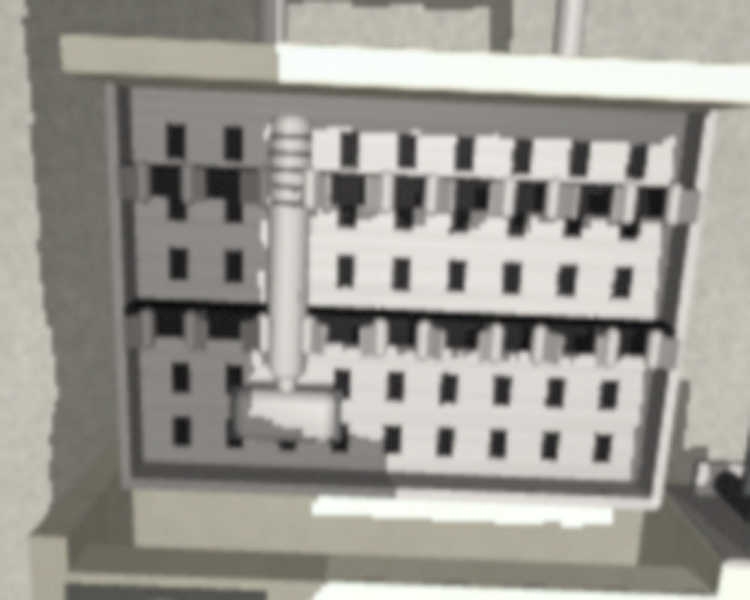

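Razor R sits in clip1, head to the back, and 18 N of pressing didn't move it, so it is home. Next, the left razor.

Run:
```python
from h import *
r=measure("razor_a",[.39,.322],"mL")
if r and np.linalg.norm(r[0]-[.39,.322])<.05 and abs(r[1])<.8 and .115<0.127:
    grab(*r); place(3)
```

```text
razor_a p0.95 org [0.3841 0.3162] yaw 0.365 len 0.1260 col [152. 156. 159.] dist 0.016
low t40.0 [0.3849 0.3166 0.0037] F [ 0.8 -0.5  0.1] g0.550
grip t40.4 [0.3847 0.3166 0.0039] F [-0.4  0.1  5.3] g0.157
lift t41.6 [0.3835 0.3158 0.1592] F [-0.  -0.2 -0.7] g0.160
over t42.9 [0.5573 0.0914 0.17  ] F [-0.6  0.5 -0.8] g0.155
True
touch t44.5 [0.5581 0.0893 0.0629] F [ 1.7 -1.7 -0.2] g0.158
True
seated t45.1 [0.5601 0.0894 0.0508] F [ 1.2 -0.4  5.4] g0.156
```

Run:
```python
from h import *
release(3); press(3)
r=measure("brush_a",[.56,.359],"mB")
if r and np.linalg.norm(r[0]-[.56,.359])<.05 and abs(r[1])<.8:
    grab(*r); place(2)
```

```text
True
press3 t47.8 [0.5593 0.09   0.0628] F [0.9 0.1 5.8] g0.004
brush_a p0.92 org [0.555  0.3567] yaw 0.092 len 0.1302 col [156. 169. 171.] dist 0.016
low t52.2 [0.5558 0.3571 0.004 ] F [-0.1  1.  -0.2] g0.548
grip t52.6 [0.5557 0.3571 0.0041] F [-1.  -0.2  5.9] g0.155
lift t53.8 [0.5543 0.3564 0.1588] F [ 0.7 -1.1 -1.6] g0.157
over t55.2 [0.5562 0.0453 0.1699] F [-0.2  0.5  0.3] g0.157
True
touch t56.8 [0.5561 0.0434 0.0632] F [ 2.  -1.6  0.3] g0.152
True
seated t57.4 [0.559  0.0434 0.051 ] F [1.1 1.1 5. ] g0.157
```

Run:
```python
from h import *
release(2); press(2); press(1); press(3)
env.move_ptp([.6,.03,.30],quat(np.pi)); c,im=snap("wrist","w7"); st()
a=im[40:240,130:380]; b=cv2.resize(a,(500,400),interpolation=2)
env.move_ptp([.34,.04,.40],quat(np.pi)); _,s=snap("scene","s7")
s=cv2.resize(s[120:320,180:430],(500,400),interpolation=2)[:,:300]
cv2.imwrite("pics/w7v.png",cv2.convertScaleAbs(np.hstack([b,s]),alpha=1.3))
```

```text
True
press2 t60.1 [0.5577 0.044  0.0628] F [ 1.7 -0.5  6. ] g0.001
True
press1 t63.5 [0.557  0.0077 0.0612] F [0.9 2.2 6.9] g0.004
True
press3 t67.3 [0.5594 0.075  0.0552] F [-1.3 -2.   8.7] g-0.001
 t68.9 [0.5989 0.0303 0.2978] F [-0.4  0.8 -0.9] g-0.000
```

View pics/w7v.png

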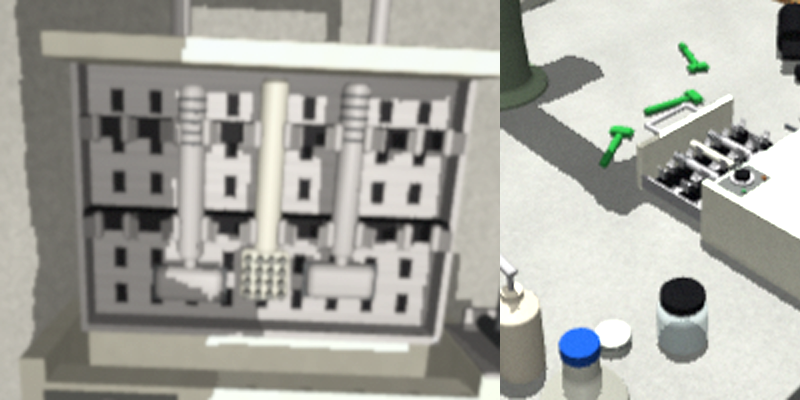

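All three look seated, but my re-press of clips 1 and 3 came in diagonally and touched off-centre. I'll re-check each one straight down.

Run:
```python
from h import *
env.move_gripper(0.)
for i in (1,2,3):
    env.move_ptp(clip(i)+[0,0,.16],quat(np.pi+psi)); env.line_to(clip(i)+[0,0,.085],v=.15)
    print(env.line_to(clip(i)+[0,0,.045],v=.03,threshold=16)); st(i); env.line_to(clip(i)+[0,0,.16],v=.15)
# handle along its ends: height from wrist picture
env.move_ptp([.6,.04,.30],quat(np.pi)); c,im=snap("wrist","w8")
for k in ("razor_a","brush_a"):
  for d in cut_out("wrist",k):
    P=axis_of(d["mask"]); W=px2w(c,P,.055)[:,:2]; L=(W-o0)@rot(psi)
    if d["p"]>.3 and abs(W.mean(0)[1]-.045)<.12:
        print(k,round(d["p"],2),"lx",np.round(np.percentile(L[:,0],[1,99]),3),"head y",np.round(np.median(L[L[:,0]>L[:,0].max()-.02,1]),4),"tail y",np.round(np.median(L[L[:,0]<L[:,0].min()+.03,1]),4))
```

```text
True
1 t73.0 [ 0.5556 -0.002   0.0628] F [ 1.8 -0.1  6.2] g-0.002
True
2 t75.5 [0.5575 0.044  0.0628] F [ 1.2 -0.1  5.5] g0.004
True
3 t78.1 [0.5593 0.0899 0.0628] F [ 0.8 -0.1  5.8] g-0.002
razor_a 0.8 lx [-0.139 -0.013] head y -0.0478 tail y -0.0471
razor_a 0.78 lx [-0.145 -0.019] head y 0.046 tail y 0.0464
razor_a 0.52 lx [-0.218  0.008] head y -0.0005 tail y -0.0015
brush_a 0.59 lx [-0.145 -0.017] head y -0.0004 tail y -0.0005
```

All three are home: each top reads .0628, and they line up with the clip axes within about 2 mm. Closing the drawer.

Run:
```python
from h import *
q=quat(np.pi/2+psi); env.move_gripper(.42)
env.move_ptp(S(-.219,0,.2),q); env.line_to(S(-.219,0,.068),v=.12,threshold=15); env.move_gripper(0.); st("grip")
for d in (.12,.06,.02,-.004):
    print(env.line_to(S(-.045-d,0,.068),v=.08,threshold=30)); st(d)
env.move_gripper(.42); env.line_to(S(-.045,0,.22),v=.2); st()
env.move_gripper(0.)
env.move_ptp([.40,-.2,.3],quat(np.pi)); c,im=snap("top","t8")
for t in ("lock_lever","drawer_handle"): print(t,[(round(d["p"],2),np.round(d["rect"],1)) for d in cut_out("top",t)])
c,im2=snap("scene","s8")
a=cv2.resize(im[60:260,130:370],(480,400),interpolation=2); b=cv2.resize(im2[150:310,260:388],(320,400),interpolation=2)
cv2.imwrite("pics/t8v.png",np.hstack([a,b]))
```

```text
grip t83.2 [0.4407 0.0487 0.0691] F [0.8 0.3 5.6] g0.094
False
0.12 t84.0 [0.4948 0.0464 0.0692] F [1.2 0.  4.7] g0.091
False
0.06 t84.9 [0.5546 0.0439 0.0692] F [ 2.1 -0.6  5.4] g0.091
False
0.02 t85.6 [0.5945 0.0423 0.0692] F [ 1.7 -0.4  5.5] g0.093
False
-0.004 t86.0 [0.6143 0.0415 0.0691] F [-8.6 -0.4 14.7] g0.094
 t87.3 [0.6123 0.0418 0.2188] F [-0.6 -0.3 -0.6] g0.420
lock_lever [(0.72, array([190.2, 146.9,  29.9,  19.7]))]
drawer_handle [(0.96, array([248.4, 147.4,  74.5,  22.6]))]
```

View pics/t8v.png

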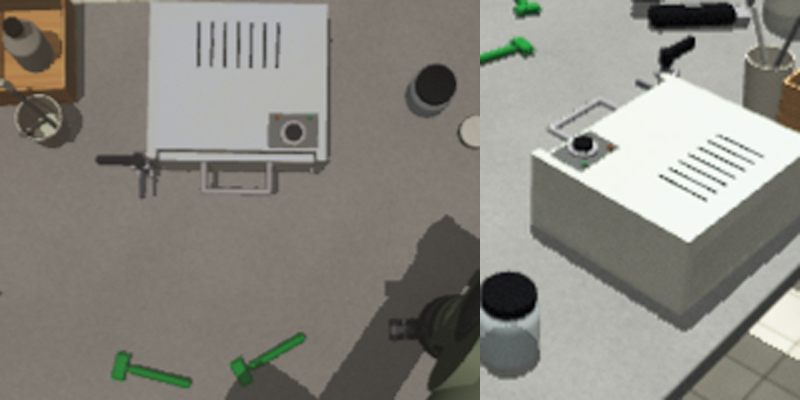

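The drawer is shut. Now swinging the lever back.

Run:
```python
from h import *
env.move_gripper(0.)
p,q=lev(1.57,-.045,.25); env.move_ptp(p,q); p,q=lev(1.57,-.045,.121); print(env.line_to(p,v=.1,threshold=12)); st()
for th in (1.57,1.3,1.05,.8,.6,.4,.2,.05,0):
    d=-.022 if th>0 else -.0195
    p,q=lev(th,d,.121); env.line_to(p,q,v=.08); st(th)
p,q=lev(0.05,-.05,.121); env.line_to(p,q)
p,q=lev(0.05,-.05,.25); env.line_to(p,q,v=.2)
env.move_ptp([.40,-.2,.3],quat(np.pi)); c,im=snap("top","t9"); st()
print([(round(d["p"],2),np.round(d["rect"],1)) for d in cut_out("top","lock_lever")])
cv2.imwrite("pics/t9v.png",cv2.resize(im[100:220,150:310],(640,480),interpolation=2))
```

```text
False
 t93.6 [0.7043 0.2294 0.1219] F [0.9 0.6 0.4] g0.000
1.57 t94.0 [0.6811 0.2302 0.1217] F [-0.  0.  1.] g0.004
1.3 t94.5 [0.6691 0.2346 0.1214] F [ 2.1 -0.3  1.2] g-0.004
1.05 t94.9 [0.6563 0.2362 0.1213] F [3.2 0.7 1.4] g-0.004
0.8 t95.3 [0.6427 0.2341 0.1207] F [-0.7  0.7 -1.5] g0.003
0.6 t95.6 [0.6341 0.2305 0.1209] F [ 0.6  0.9 -0.1] g0.001
0.4 t96.0 [0.6259 0.225  0.121 ] F [ 0.4 -0.5 -0.2] g-0.001
0.2 t96.3 [0.6187 0.2181 0.121 ] F [ 0.1  0.4 -0.2] g-0.004
0.05 t96.6 [0.6144 0.2121 0.121 ] F [ 0.1 -0.   0. ] g0.003
0 t96.9 [0.613  0.2074 0.121 ] F [-0.5 -0.6  0.5] g-0.003
 t99.9 [ 0.4005 -0.1996  0.2999] F [ 0.5 -0.1  0. ] g0.001
[(0.72, array([204.4, 148.6,  25.2,  22.3])), (0.19, array([247.7, 147.4,  77.3,  21.4]))]
```

View pics/t9v.png

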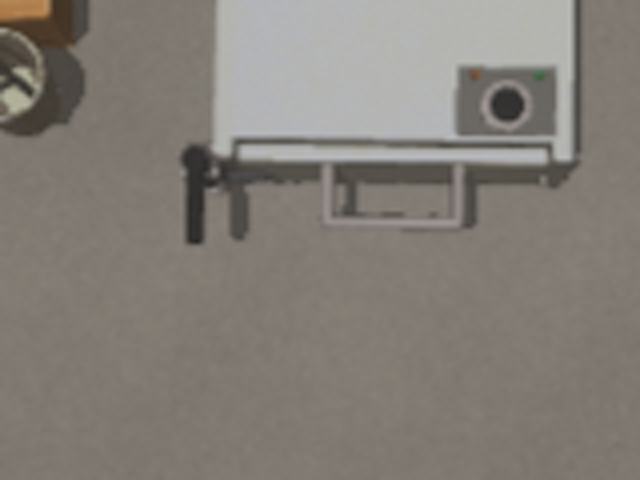

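The lever is locked, pointing straight out front at (195,160–243). The switch is at (508,103). Pressing it now.

Run:
```python
from h import *
p=px2w(cam("top"),[277,125.75],.129)[0]; p=(p+[.690,-.045,.129])/2; print(np.round(p,4))
q=quat(np.pi+psi); env.move_gripper(0.)
env.move_ptp(np.r_[p[:2],.2],q); env.line_to(np.r_[p[:2],.138],v=.1,threshold=12); st()
print(env.line_to(np.r_[p[:2],.112],v=.02,threshold=4)); st("touch")
print(env.line_to(np.r_[p[:2],.112],v=.02,threshold=18)); st("in")
env.line_to(np.r_[p[:2],.140],v=.05)
print(env.line_to(np.r_[p[:2],.112],v=.02,threshold=4)); st("retouch")
env.line_to(np.r_[p[:2],.22],v=.15)
env.move_ptp([.40,-.2,.35],quat(np.pi)); c,im=snap("scene","s10"); c2,t=snap("top","t10"); st()
print([(round(d["p"],2),np.round(d["rect"],1)) for d in cut_out("top","lock_lever")])
a=cv2.resize(t[40:290,70:440],(500,338),interpolation=2); b=cv2.resize(im[160:290,260:380],(300,338),interpolation=2)
cv2.imwrite("pics/f10.png",np.hstack([a,b]))
```

```text
[ 0.6925 -0.0455  0.129 ]
 t102.2 [ 0.6929 -0.0458  0.1388] F [ 1.2 -0.5 -0.3] g0.001
True
touch t102.8 [ 0.692  -0.0454  0.1275] F [-0.3  0.4 -0.3] g0.000
True
in t103.3 [ 0.6923 -0.0454  0.123 ] F [-1.6 -0.4  6.8] g-0.001
True
retouch t104.7 [ 0.6924 -0.0455  0.1231] F [-1.2  0.7  4.6] g-0.004
 t106.9 [ 0.4007 -0.1998  0.3494] F [ 0.4 -0.3  0.1] g0.002
[(0.64, array([204.7, 148.6,  24.2,  22.6]))]
```

View pics/f10.png

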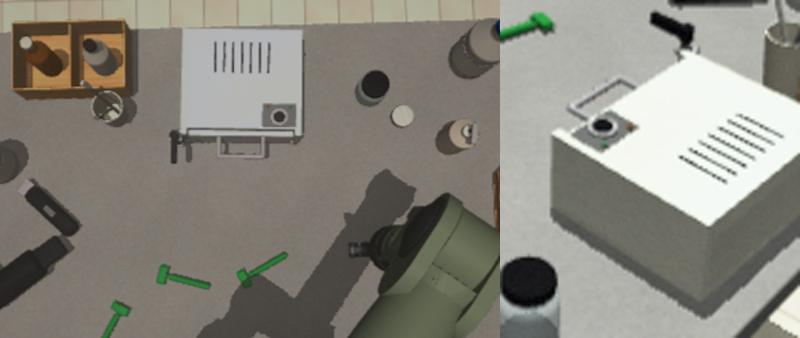

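The final pictures show the drawer shut, the lever locked and the decoys and bystanders in place. The switch top dropped to .123 and stayed there, which matches the "in" position.

```bash
python3 -c "
from h import *
env.hand_in(); st()"
```

```text
the job is handed in; nothing more can be done
the job is handed in; nothing more can be done
```

The job is done and handed in after about 107 s of robot time.

- **Tools:** I found three tools to sterilise: two steel razors and one white nail brush. I left the green razors alone. The razors are in clips 1 and 3 and the brush is in clip 2, heads to the back.
- **Sequence:** I swung the lever free and pulled the drawer open to its stop, about 174 mm. With the tools snapped in, I pushed the drawer shut, locked the lever and pressed start.

**Last checks**
- **Clips:** I pressed straight down on each handle at 16–18 N, and all three tops read 62.8 mm, which agrees with fully home. The razors and brush line up sideways with their clips within about 2 mm. Lengthwise, razor R sits about 6 mm further back than the other two, well within the handle's play.
- **Drawer and lever:** The drawer met its stop, and the last pictures show it shut with the lever pointing straight out in front.
- **Switch:** The cap top read 123 mm on a second touch, which is the "in" height.
- **Bystanders:** They look unmoved in the last top view; the soap dish was hidden by the arm there.

**One slip:** My first re-check of clips 1 and 3 came in diagonally and pressed off-centre at 18 N. The straight-down re-check afterwards showed nothing had shifted.

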